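# Probe held in the sensing bore

### The arm

A 7-joint arm with a two-finger parallel gripper is mounted at the origin on a cart in front of the work surface, level with it; the furniture and walls round the work are solid. World frame = base frame: x ahead of the robot, y to its left, z up, the work surface at z = 0. Lengths are in mm, angles in rad, forces in N, time in s.
With the tool pointing down it reaches from about 400 to 875 mm from the base axis. Payload 4.4 kg.
Tool frame: the origin (TCP) lies on the centre line of the jaws, within the pads' length; the fingertips stand 11 mm ahead of it and the grasp point (between the pads) lies 8 mm behind it (ctrl.tips_ahead is the distance from the TCP to the fingertips, in mm); z points along the fingers, y is the line along which they close (so a half turn about z gives the same grasp; the last joint's range is limited). The gripper opens to 85 mm and grips with 20 to 120 N. Pads are 22 mm wide; open, the fingers measure 114 mm over their backs; the gripper's body (76 mm by 85 mm) begins 54 mm behind the grasp point. The pads swing forward as they close: fully open they stand 13 mm farther back than shut.
Start: joints at [-1.339, 0.628, 0.038, 1.517, -0.027, 0.996, -0.02], TCP at [190.698, 621.411, 242.313] pointing down, gripper open.
Joint ranges: [-3.06, 3.06], [-0.37, 2.12], [-1.25, 1.32], [0.18, 2.47], [-1.1, 4.24], [0.23, 1.98], [-2.94, 2.94]. Speed limits (rad/s): [2.57, 2.57, 3.14, 3.14, 3.14, 3.14, 3.14].

### API

Orientations are given as [roll, pitch, yaw] about the fixed x, y, z axes, in that order (R = Rz(yaw) Ry(pitch) Rx(roll)).
In Python, from cell import ctrl, eyes, job gives the robot as it stands. The module is installed in compiled form; this text tells all that it offers.
- The arm moves only by the tool carry_out, never from a script. Its argument "moves" is a list of rows, each an object of numbers: "tx", "ty", "tz": the shift along the tool's x, y, z as a fraction of full scale; "twist": the turn about the tool's z as a fraction of full scale; "fingers": the opening, from 0 (shut) to 1 (fully open). In form: [{"tx": .., "ty": .., "tz": .., "twist": .., "fingers": ..}, ...]. A call has 1 to 12 rows; each row shifts and turns the commanded pose from where the row before left it, along the tool's axes as they then stand; what a row does not reach is not made up. Full scale, the value 1, is 0.3 m for a shift and pi rad for a turn. A row lasts 1/8 s, in which the tool goes at most 62.5 mm and 10.7 degrees, less where a joint would pass 70% of its speed; a pose out of reach is approached as far as the arm can. A call with a number of a shift or a turn outside -1 to 1 is refused whole. A call with a gripper value outside its range is refused whole. The fingers move at their own pace and stop on an object; the grip force is fixed at half the most. Time passes only in rows, so rows that do not move let the fingers close. It gives the time, the measured TCP pose, the force, the opening and the grip force at its end, in the units of the state.
- ctrl.read_state(): the state, without advancing time (a new reading comes with each control period).
- eyes.get_image(name): name is "scene" or "top" or "wrist"; returns a dict with "color" (384x512x3 uint8, blue, green, red), "fovy" (degrees; the focal length in pixels is half the picture's height over the tangent of half this angle, whatever the lens; pixels are square), "cx", "cy" (the principal point, pixels), "k1" (the pictures are not rectified: a ray, as slopes to the right and down, at radius r is drawn at 1 + k1 r^2 times it, then the intrinsics apply), "world_from_camera" (4x4, takes a point from camera to world coordinates). Camera axes: x right, y up, looking along -z (the intrinsics and any distortion apply to the point x, -y, -z); pixel columns grow to the right and rows downward; lengths in mm; the calibration is good to about 2 mm. A picture is of the moment at which its call begins. There is no depth.
- job.finish_job(): hands the job in; it is judged then, once.
The state is a dict: "clock": time; "qpos": joint angles; "qd": joint speeds; "tau": joint torques, N m; "eef_pos": TCP position; "tool_rot": TCP orientation; "force": force on the tool from outside, world axes, zero at the start; "torque": the same for the moment, N m; "width": finger opening in mm; "gripper_force": force on a finger pad.
Only numpy, scipy, OpenCV 4.12 (cv2) and the standard library are available. Lean on these libraries where they do the work, as an engineer would, in place of code of your own. Each camera call takes 0.05 s, during which the arm holds its last target. There are 200 camera calls.

### The job

The measuring bore in the check stand's top plate is covered by its swing shutter: turn the shutter lever to 60 degrees (the long tick), so that the shutter's window lies over the bore, and let go of it. Then lift the long slim probe out of the rack and lower it through window and bore without touching either, until about 30 mm of its stem sticks out below the underside of the top plate. Finish while still holding the probe there, upright, still and centred in the bore so that it can be measured, and leave the short thick probe and the other things on the bench alone.

Things in the scene. Friction and masses are not known exactly. Their poses are not given: they have to be found in the camera images.
- shutter (a joint): The angle of the shutter lever in rad: 0 (closed stop) to 1.571 (other stop), growing anticlockwise seen from above; the wanted 60 degrees is 1.047. A stiff upright hinge without spring: the lever stays where it is left; about 1.5 N at the post moves it.
- shutter_window (a point): Centre of the one round window, 48 mm across, in the shutter, at its upper face. The shutter is a 4 mm grey sector plate just above the top plate; the window is 70 mm from the hinge on the side opposite the lever. At lever angle 1.047 it is concentric with the bore; well below or above that a blank part covers the bore.
- shutter_pivot (a point): The hinge axis of the shutter, at the height of the shutter's upper face (105 mm above the bench). At 60 degrees the lever points along the stand's +y, away from the bore; four black ticks on the top plate round the hinge show 0, 30, 60 (the long one) and 90 degrees.
- lever_post (a point): The grip of the shutter lever: an upright black round post 16 mm thick, 85 mm from the hinge axis, standing from 105 to 148 mm above the bench on a steel foot 20 mm wide and 4 mm high. This point is on the post's axis, 130 mm above the bench (18 mm below its top).
- stand: The check stand, fixed to the bench: grey base 130 x 200 mm, four steel columns, aluminium top plate 120 x 190 x 20 mm whose upper face is 100 mm and underside 80 mm above the bench. The origin is under the centre of its base; z up, y along its length. The bore is at y = -45 mm, the shutter's hinge at y = +25 mm, both at x = 0.
- bore_exit (a point): The centre of the round, upright through bore (30 mm diameter) at the underside of the top plate, 80 mm above the bench; its axes are the stand's (z up).
- rack: The probe rack, fixed to the bench: grey foot 80 x 180 mm, a plate 60 x 170 x 10 mm on two end walls, upper face 125 mm above the bench, with two 24 mm through holes at y = -50 and +50 mm of its own frame. Its origin is under the centre of its foot, y along its length. In each hole one probe hangs upright by its collar; which one is in which hole varies.
- long_probe: The long slim probe: a steel stem 12 mm thick and 110 mm long, above it a collar 36 mm wide and 5 mm thick, above that a round black grip 24 mm thick and 45 mm high. Origin on its axis at the underside of the collar, z up along the axis towards the grip. About 0.15 kg.
- probe_tip (a point): The lower end of the long probe's stem, on its axis.
- probe_grip (a point): The point on the long probe's axis 30 mm above the underside of the collar, near the middle of its grip.
- short_probe: The short thick probe in the other hole, not wanted: stem 19 mm thick and 60 mm long, collar 36 mm, black grip 36 mm thick and 22 mm high, so its top is 152 mm above the bench. Origin at the underside of its collar. Leave it alone.
- filament_tape: Grey roll of tape, 90 mm across, 48 mm high, a bystander. Origin under its centre.
- sanding_block_cork: Cork sanding block, 62 x 112 x 37 mm, a bystander. Origin under its centre.
- marker_red: White and red felt marker, 120 mm long, lying, a bystander. Origin under its centre.
- hardener_tube_0: White and red squeeze tube, 33 x 94 x 21 mm, lying, a bystander. Origin under its centre.
- tape_measure: Yellow and black tape measure, 35 x 82 x 62 mm, a bystander. Origin under its centre.
Mind the look-alikes: they are no part of the job. Leave any yellow look-alike of the stand alone. Several things have the shape of the long_probe; the one meant has the colours described above.

How it is judged:
By the outcome, as a careful person would: the job done as asked, in the order asked, and still so for the second after the job is handed in, while the arm keeps its last pose, push and grip.
It also fails if it takes over 66 s, if anything falls off the work surface, if the arm or the gripper's body presses on something with over 40 N, if the wrist force passes 120 N, or if a joint passes its speed limit or range.

## Working session

There is one attempt and no reset: what is moved stays moved. The work goes in short steps, Python scripts to look and compute and a tool call to move; the robot and the scene stay as the last step left them, time stands still between calls to the robot, and variables do not carry over. Pictures are saved under pics/ and viewed, at most 10 in all, crops included, and the job is handed in when it is done.

Besides the shell and the picture viewer there is one more tool, called after "Call:" in YAML: its name, and indented under it one key for each argument. carry_out: Moves the arm, as the interface text tells. Its arguments: {"type":"object","properties":{"moves":{"type":"array","items":{"type":"object","properties":{"tx":{"type":"number","minimum":-1,"maximum":1},"ty":{"type":"number","minimum":-1,"maximum":1},"tz":{"type":"number","minimum":-1,"maximum":1},"twist":{"type":"number","minimum":-1,"maximum":1},"fingers":{"type":"number"}}}}},"required":["moves"]}

```bash
mkdir -p pics; cat > h.py <<'E'
import numpy as np, cv2
from cell import ctrl, eyes, job
def cam(n):
    d=eyes.get_image(n); d['f']=d['color'].shape[0]/2/np.tan(np.radians(d['fovy'])/2); d['T']=np.array(d['world_from_camera']); return d
def proj(d,P):
    P=np.atleast_2d(np.array(P,float)); T=d['T']; c=(P-T[:3,3])@T[:3,:3]
    s=np.c_[c[:,0]/-c[:,2],-c[:,1]/-c[:,2]]; s=s*(1+d['k1']*(s**2).sum(1,keepdims=True))
    return s*d['f']+[d['cx'],d['cy']]
def ray(d,u,v):
    p=np.array([(u-d['cx'])/d['f'],(v-d['cy'])/d['f']]); s=p.copy()
    for _ in range(30): s=p/(1+d['k1']*(s@s))
    return d['T'][:3,3], d['T'][:3,:3]@np.array([s[0],-s[1],-1])
def at(d,u,v,z):
    o,r=ray(d,u,v); return o+r*(z-o[2])/r[2]
E
python3 - <<'E'
from h import *
for n in ['scene','top']:
    d=cam(n); cv2.imwrite(f'pics/{n}0.png',cv2.resize(d['color'],(800,600),interpolation=cv2.INTER_CUBIC)); print(n,d['f'],d['k1'],d['T'].round(2).tolist())
s=ctrl.read_state();print(s, ctrl.tips_ahead)
E
```

```text
scene 427.2044194773485 -0.10032801930304237 [[0.84, 0.38, -0.39, 67.17], [-0.54, 0.61, -0.58, -781.53], [0.02, 0.7, 0.72, 1054.7], [0.0, 0.0, 0.0, 1.0]]
top 371.4642360265541 -0.004607702454186475 [[-0.02, 1.0, -0.08, 435.26], [-1.0, -0.02, -0.01, -43.48], [-0.01, 0.08, 1.0, 1318.29], [0.0, 0.0, 0.0, 1.0]]
{'clock': 0.1, 'qpos': array([-1.33878948,  0.62926951,  0.03845538,  1.51829249, -0.02698704,
        0.99631521, -0.02000673]), 'qd': array([ 0.00334366, -0.00116755,  0.00048776, -0.00135627, -0.0009392 ,
       -0.00066236,  0.0007084 ]), 'tau': array([ 3.29494251e-03, -5.64524996e+01,  1.23055983e+00, -1.93971795e+01,
        1.11921667e-02,  5.37095722e-03,  1.87512222e-05]), 'eef_pos': array([190.54188533, 620.85768731, 241.46312316]), 'tool_rot': array([-3.13982678e+00,  3.65951280e-05,  2.84377701e+00]), 'force': array([-0.46707846,  0.29447145,  0.80472147]), 'torque': array([ 0.03148636,  0.03493896, -0.00438697]), 'gripper_force': 0.0, 'width': 85.86684799768717} 11.0
```

View pics/scene0.png

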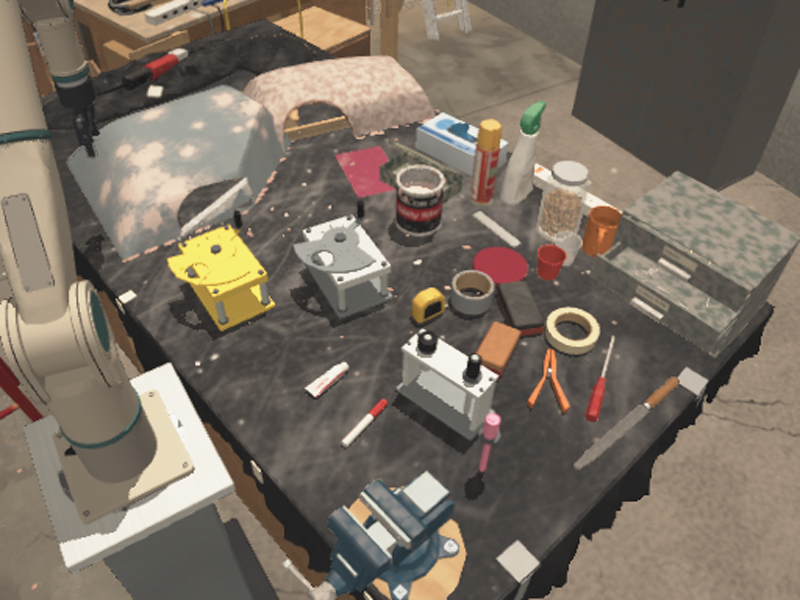

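View pics/top0.png

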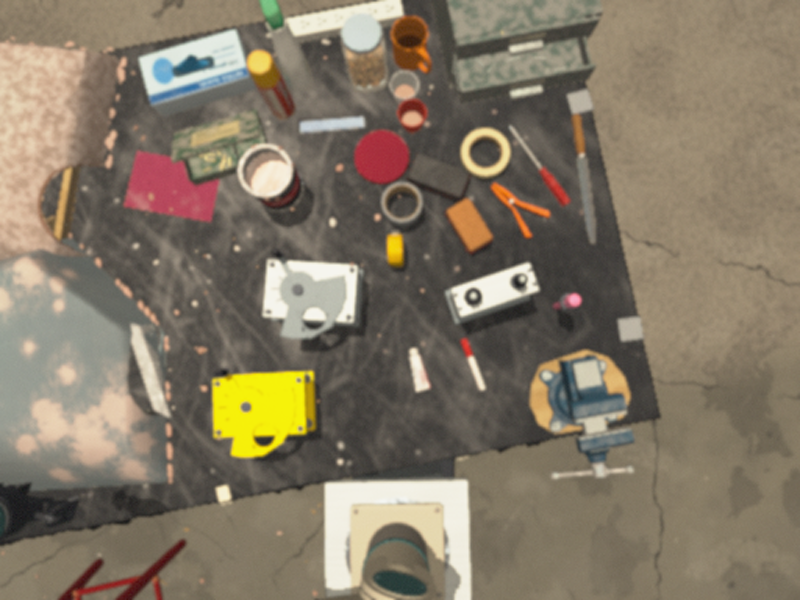

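The scene and top pictures show these candidates (800x600 view pixels):
- **Stand:** the grey stand is at scene (345,262) and top (312,293). Its yellow look-alike is at scene (220,275).
- **Probes:** the rack is at scene (450,385). The short thick probe is at scene (428,342) and the long black one at scene (474,366), top (520,282). A pink look-alike is at scene (490,430).

I choose the grey stand and the black slim probe, and will check both in a close crop.

```bash
python3 - <<'E'
from h import *
d=cam('top');c=d['color'];e=cam('scene');g=e['color']
def crop(im,x,y,w,h): return cv2.resize(im[y:y+h,x:x+w],(400,300),interpolation=cv2.INTER_CUBIC)
# top: stand x160-240,y155-215 ; rack x280-360
a=np.vstack([np.hstack([crop(c,160,160,80,60),crop(c,276,155,80,60)]),np.hstack([crop(g,180,120,80,60),crop(g,245,205,80,60)])])
cv2.imwrite('pics/crop1.png',a)
E
```

```text
(no output)
```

View pics/crop1.png

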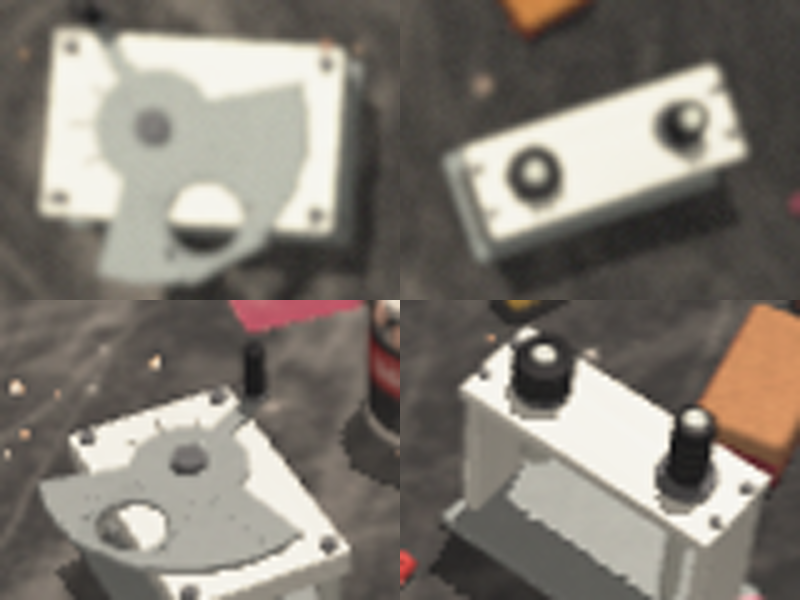

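The close crop confirms the choices:
- **Stand:** grey shutter with the pivot at crop (152,128), lever near the closed stop and window at (205,215).
- **Probes:** short thick probe on the left at (535,175), long slim black-and-steel one on the right at (683,125).

Next I fit the stand and rack poses from both views.

```bash
cat > fit.py <<'E'
from h import *
from scipy.optimize import least_squares
d=cam('top');e=cam('scene')
T=lambda L,o:[(np.array(p)/5+o) for p in L]
def R(a): return np.array([[np.cos(a),-np.sin(a)],[np.sin(a),np.cos(a)]])
def fit(obs,p0,n):
    def res(p):
        out=[]
        for c,px,fn in obs:
            l=np.array(fn(p),float); w=np.r_[p[:2]+R(p[2])@l[:2],l[2]]
            out.append(proj(c,w)[0]-px)
        return np.ravel(out)
    r=least_squares(res,p0,loss='soft_l1'); return r.x,res(r.x).reshape(-1,2)
s=lambda a,b:(lambda p:(a*p[3],b*p[4],100)); k=lambda a,b:(lambda p:(a*60,b*95,100))
tp=T([(70,47),(325,65),(58,197),(316,215),(52,30),(348,45),(335,235),(40,213)],[160,160])
sc=T([(88,138),(218,97),(328,245),(189,295),(70,135),(235,85),(350,248)],[180,120])
obs=[(d,a,f) for a,f in zip(tp,[s(1,1),s(1,-1),s(-1,1),s(-1,-1),k(1,1),k(1,-1),k(-1,-1),k(-1,1)])]
obs+=[(e,a,f) for a,f in zip(sc,[s(-1,1),s(1,1),s(1,-1),s(-1,-1),k(-1,1),k(1,1),k(1,-1)])]
c0=at(d,200,187,100)
x,r=fit(obs,[c0[0],c0[1],0,50,83],5); print('stand',x.round(3)); print(r.round(1).tolist())
for n,l in [('pivot',(0,25)),('bore',(0,-45))]:
    w=x[:2]+R(x[2])@l; print(n,w.round(1),proj(d,np.r_[w,105])[0].round(1),proj(e,np.r_[w,105])[0].round(1))
post=np.array([92,15])/5+[160,160]; w=at(d,*post,148); print('post',w.round(1), at(e,*(np.array([255,45])/5+[180,120]),148).round(1))
q=lambda a,b:(lambda p:(a*30,b*85,125))
tp=T([(63,150),(318,65),(348,155),(85,240)],[276,155]); sc=T([(62,92),(125,28),(385,175),(310,245)],[245,205])
f=[q(1,1),q(1,-1),q(-1,-1),q(-1,1)]
obs=[(d,a,b) for a,b in zip(tp,f)]+[(e,a,b) for a,b in zip(sc,[q(-1,1),q(1,1),q(1,-1),q(-1,-1)])]
c0=at(d,317,185,125)
x,r=fit(obs,[c0[0],c0[1],.3],3); print('rack',x.round(3)); print(r.round(1).tolist())
for b in (50,-50):
    w=x[:2]+R(x[2])@[0,b]; print(b,w.round(1),[((proj(c,np.r_[w,z])[0]-o)*5).round() for c,o in((d,[276,155]),(e,[245,205])) for z in (130,175)])
E
python3 fit.py
```

```text
stand [ 5.71670e+02  1.70133e+02 -9.00000e-02  4.98480e+01  8.52140e+01]
[[-0.3, 0.1], [-0.2, -0.1], [-0.6, -0.0], [-0.8, -0.1], [0.6, 0.3], [-1.6, 1.1], [-1.8, -0.8], [-0.2, -0.4], [0.3, 0.9], [0.6, 0.8], [0.6, 0.7], [0.6, 0.4], [0.1, 0.7], [-1.4, 0.8], [0.4, 0.9]]
pivot [573.9 195. ] [190.1 185.4] [218.3 153.3]
bore [567.6 125.3] [211.3 186.9] [227.1 165.8]
post [642.  223.8 148. ] [651.2 238.7 148. ]
rack [ 5.63161e+02 -2.17210e+02  3.11000e-01]
[[-0.1, 0.1], [-1.5, 0.1], [-1.1, -0.5], [1.7, -0.3], [0.2, -0.3], [0.5, 0.3], [-2.4, 0.7], [0.3, 0.6]]
50 [ 547.9 -169.6] [array([130., 176.]), array([138., 169.]), array([145.,  84.]), array([149.,  31.])]
-50 [ 578.5 -264.8] [array([277., 126.]), array([290., 117.]), array([290., 174.]), array([299., 122.])]
```

```bash
cat > plan.py <<'E'
# python3 plan.py x y z yawdeg n : rows from measured pose, twist first-frame aware
from h import *
import sys
x,y,z,yaw=map(float,sys.argv[1:5]); n=int(sys.argv[5])
s=ctrl.read_state(); p=s['eef_pos']; y0=s['tool_rot'][2]
if len(sys.argv)>6: y0=np.radians(float(sys.argv[6]))
dy=(np.radians(yaw)-y0+np.pi)%(2*np.pi)-np.pi; D=(np.array([x,y,z])-p)/n
print('pos',p.round(1),'yaw',np.degrees(y0).round(2),'dyaw',np.degrees(dy).round(2),'f',s['force'].round(1),'w',round(s['width'],1),'t',s['clock'])
for i in range(n):
    a=y0+dy*i/n
    print('tx %.4f ty %.4f tz %.4f tw %.4f'%(((D[0]*np.cos(a)+D[1]*np.sin(a))/300),((D[0]*np.sin(a)-D[1]*np.cos(a))/300),-D[2]/300,-dy/n/np.pi))
E
echo
```

Call:
carry_out:
  moves:
    - {"tz": -0.14,"fingers": 1}
    - {"tz": -0.14,"fingers": 1}
    - {"twist": 0.0585,"fingers": 0.6}
    - {"twist": 0.0585,"fingers": 0.6}
    - {"twist": 0.0585,"fingers": 0.6}
    - {"twist": 0.0585,"fingers": 0.6}
    - {"twist": 0.0585,"fingers": 0.6}
    - {"twist": 0.0585,"fingers": 0.6}
    - {"twist": 0.0585,"fingers": 0.6}
    - {"twist": 0.0585,"fingers": 0.6}
    - {"twist": 0.0585,"fingers": 0.6}
    - {"twist": 0.0585,"fingers": 0.6}

```text
validation failed for argument at $.mo...
```

```bash
python3 plan.py 650 233 290 26 12
```

```text
pos [190.6 621.2 242. ] yaw 162.94 dyaw -136.94 f [ 0.2 -0.2 -0.5] w 85.2 t 0.3
tx -0.1536 ty -0.0657 tz -0.0133 tw 0.0634
tx -0.1636 ty -0.0340 tz -0.0133 tw 0.0634
tx -0.1671 ty -0.0009 tz -0.0133 tw 0.0634
tx -0.1639 ty 0.0321 tz -0.0133 tw 0.0634
tx -0.1543 ty 0.0639 tz -0.0133 tw 0.0634
tx -0.1386 ty 0.0932 tz -0.0133 tw 0.0634
tx -0.1175 ty 0.1188 tz -0.0133 tw 0.0634
tx -0.0916 ty 0.1397 tz -0.0133 tw 0.0634
tx -0.0622 ty 0.1551 tz -0.0133 tw 0.0634
tx -0.0303 ty 0.1643 tz -0.0133 tw 0.0634
tx 0.0028 ty 0.1670 tz -0.0133 tw 0.0634
tx 0.0358 ty 0.1632 tz -0.0133 tw 0.0634
```

Call:
carry_out:
  moves:
    - {"tx": 0,"ty": 0,"tz": -0.14,"twist": 0,"fingers": 0.6}
    - {"tx": 0,"ty": 0,"tz": -0.14,"twist": 0,"fingers": 0.6}
    - {"tx": 0,"ty": 0,"tz": 0,"twist": 0.0585,"fingers": 0.6}
    - {"tx": 0,"ty": 0,"tz": 0,"twist": 0.0585,"fingers": 0.6}
    - {"tx": 0,"ty": 0,"tz": 0,"twist": 0.0585,"fingers": 0.6}
    - {"tx": 0,"ty": 0,"tz": 0,"twist": 0.0585,"fingers": 0.6}
    - {"tx": 0,"ty": 0,"tz": 0,"twist": 0.0585,"fingers": 0.6}
    - {"tx": 0,"ty": 0,"tz": 0,"twist": 0.0585,"fingers": 0.6}
    - {"tx": 0,"ty": 0,"tz": 0,"twist": 0.0585,"fingers": 0.6}
    - {"tx": 0,"ty": 0,"tz": 0,"twist": 0.0585,"fingers": 0.6}
    - {"tx": 0,"ty": 0,"tz": 0,"twist": 0.0585,"fingers": 0.6}
    - {"tx": 0,"ty": 0,"tz": 0,"twist": 0.0585,"fingers": 0.6}

```text
clock: 1.8
eef_pos: [190.5, 621.4, 326.2]
tool_rot: [-3.141, 0.0, 1.0]
force: [-0.6, -0.1, 1.0]
width: 51.0
gripper_force: 0.0
```

```bash
python3 plan.py 650 233 290 26 12
```

```text
pos [190.5 621.4 326.2] yaw 57.3 dyaw -31.3 f [-0.6 -0.1  1. ] w 51.0 t 1.8
tx -0.0218 ty 0.1657 tz 0.0101 tw 0.0145
tx -0.0143 ty 0.1665 tz 0.0101 tw 0.0145
tx -0.0067 ty 0.1670 tz 0.0101 tw 0.0145
tx 0.0009 ty 0.1671 tz 0.0101 tw 0.0145
tx 0.0085 ty 0.1669 tz 0.0101 tw 0.0145
tx 0.0161 ty 0.1663 tz 0.0101 tw 0.0145
tx 0.0237 ty 0.1654 tz 0.0101 tw 0.0145
tx 0.0312 ty 0.1642 tz 0.0101 tw 0.0145
tx 0.0386 ty 0.1626 tz 0.0101 tw 0.0145
tx 0.0460 ty 0.1607 tz 0.0101 tw 0.0145
tx 0.0532 ty 0.1584 tz 0.0101 tw 0.0145
tx 0.0604 ty 0.1558 tz 0.0101 tw 0.0145
```

Call:
carry_out:
  moves:
    - {"tx": -0.022,"ty": 0.166,"tz": 0.01,"twist": 0.0145,"fingers": 0.6}
    - {"tx": -0.014,"ty": 0.1665,"tz": 0.01,"twist": 0.0145,"fingers": 0.6}
    - {"tx": -0.007,"ty": 0.167,"tz": 0.01,"twist": 0.0145,"fingers": 0.6}
    - {"tx": 0.001,"ty": 0.167,"tz": 0.01,"twist": 0.0145,"fingers": 0.6}
    - {"tx": 0.0085,"ty": 0.167,"tz": 0.01,"twist": 0.0145,"fingers": 0.6}
    - {"tx": 0.016,"ty": 0.166,"tz": 0.01,"twist": 0.0145,"fingers": 0.6}
    - {"tx": 0.024,"ty": 0.165,"tz": 0.01,"twist": 0.0145,"fingers": 0.6}
    - {"tx": 0.031,"ty": 0.164,"tz": 0.01,"twist": 0.0145,"fingers": 0.6}
    - {"tx": 0.039,"ty": 0.1625,"tz": 0.01,"twist": 0.0145,"fingers": 0.6}
    - {"tx": 0.046,"ty": 0.16,"tz": 0.01,"twist": 0.0145,"fingers": 0.6}
    - {"tx": 0.053,"ty": 0.158,"tz": 0.01,"twist": 0.0145,"fingers": 0.6}
    - {"tx": 0.06,"ty": 0.156,"tz": 0.01,"twist": 0.0145,"fingers": 0.6}

```text
clock: 3.3
eef_pos: [653.0, 235.3, 290.1]
tool_rot: [-3.141, 0.0, 0.458]
force: [0.2, 0.7, -0.7]
width: 51.5
gripper_force: 0.0
```

Call:
carry_out:
  moves:
    - {"tx": 0,"ty": 0,"tz": 0,"twist": 0,"fingers": 0.6}
    - {"tx": 0,"ty": 0,"tz": 0,"twist": 0,"fingers": 0.6}

```text
clock: 3.55
eef_pos: [651.6, 236.7, 289.9]
tool_rot: [-3.14, 0.001, 0.46]
force: [-0.8, 0.9, -0.7]
width: 51.2
gripper_force: 0.0
```

```bash
python3 - <<'E'
from h import *
d=cam('wrist'); cv2.imwrite('pics/w1.png',cv2.resize(d['color'],(800,600),interpolation=cv2.INTER_CUBIC)); np.save('w1.npy',d['T'])
print(d['f'],d['k1'],d['T'].round(2).tolist())
for n,P in [('post148',(651,231,148)),('pivot',(573.9,195,105)),('bore',(567.6,125.3,100))]: print(n,(proj(d,P)*1.5625).round())
E
python3 plan.py 650 233 290 26 1
```

```text
335.06845865478414 0.022389155207971936 [[0.44, 0.85, 0.29, 725.42], [-0.9, 0.42, 0.14, 272.74], [-0.0, -0.32, 0.95, 421.46], [0.0, 0.0, 0.0, 1.0]]
post148 [[407. 283.]]
pivot [[402. 384.]]
bore [[486. 427.]]
pos [651.1 237.6 290.1] yaw 26.42 dyaw -0.42 f [-0.4  0.7 -0.4] w 51.1 t 3.6
tx -0.0102 ty 0.0120 tz 0.0002 tw 0.0024
```

View pics/w1.png

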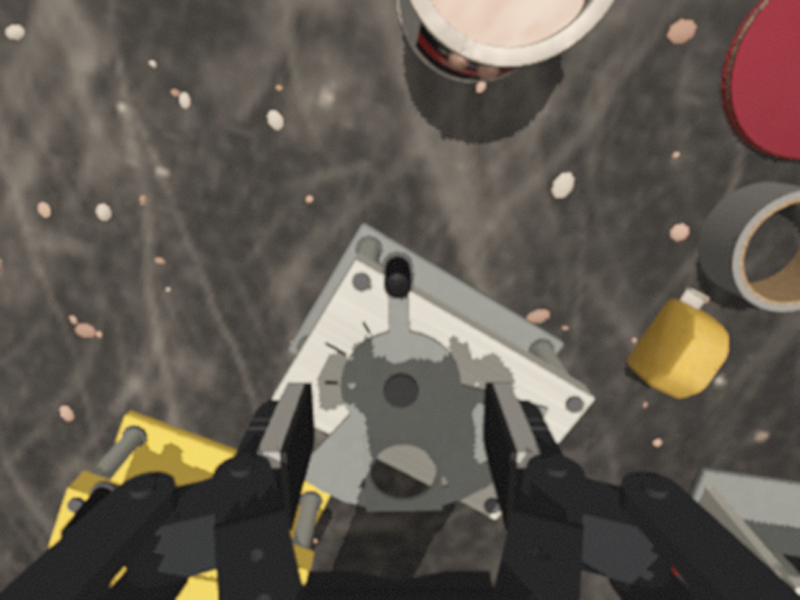

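The wrist view shows the post top at (398,283), the hinge cap at (401,390) and the window at (405,470). The lever is at its closed stop.

```bash
python3 - <<'E'
from h import *
d=cam('wrist')
for n,u,v,z in [('post',398,283,148),('pivot',401,390,110),('window',405,470,105),('scr TL',362,282,100),('scr TR',575,404,100),('scr BR',492,506,100)]: print(n,at(d,u/1.5625,v/1.5625,z).round(1))
c=np.array([571.67,170.13]);a=-.09;R=np.array([[np.cos(a),-np.sin(a)],[np.sin(a),np.cos(a)]])
for l in [(49.85,85.2),(49.85,-85.2),(-49.85,-85.2)]: print((c+R@l).round(1))
E
python3 plan.py 650 231.5 200 26 2
```

```text
post [648.6 236.3 148. ]
pivot [571.8 196.  110. ]
window [513.  163.4 105. ]
scr TL [625.5 250.7 100. ]
scr TR [611.1  80.5 100. ]
scr BR [510.3  89.3 100. ]
[629.  250.5]
[613.7  80.8]
[514.4  89.8]
pos [651.  238.  290.2] yaw 26.47 dyaw -0.47 f [-0.4 -0.1 -0.4] w 50.9 t 3.65
tx -0.0063 ty 0.0090 tz 0.1503 tw 0.0013
tx -0.0062 ty 0.0090 tz 0.1503 tw 0.0013
```

```bash
python3 plan.py 649 235 127 27 4
```

```text
pos [651.  238.  290.2] yaw 26.47 dyaw 0.53 f [-0.4 -0.1 -0.4] w 50.9 t 3.65
tx -0.0026 ty 0.0015 tz 0.1360 tw -0.0007
tx -0.0026 ty 0.0015 tz 0.1360 tw -0.0007
tx -0.0026 ty 0.0015 tz 0.1360 tw -0.0007
tx -0.0026 ty 0.0015 tz 0.1360 tw -0.0007
```

Call:
carry_out:
  moves:
    - {"tx": -0.005,"ty": 0.003,"tz": 0.136,"twist": -0.0015,"fingers": 0.6}
    - {"tx": -0.005,"ty": 0.003,"tz": 0.136,"twist": -0.0015,"fingers": 0.6}
    - {"tx": 0,"ty": 0,"tz": 0.136,"twist": 0,"fingers": 0.6}
    - {"tx": 0,"ty": 0,"tz": 0.136,"twist": 0,"fingers": 0.6}
    - {"tx": 0,"ty": 0,"tz": 0,"twist": 0,"fingers": 0.6}
    - {"tx": 0,"ty": 0,"tz": 0,"twist": 0,"fingers": 0.1}
    - {"tx": 0,"ty": 0,"tz": 0,"twist": 0,"fingers": 0.1}
    - {"tx": 0,"ty": 0,"tz": 0,"twist": 0,"fingers": 0.1}
    - {"tx": 0,"ty": 0,"tz": 0,"twist": 0,"fingers": 0.1}
    - {"tx": 0,"ty": 0,"tz": 0,"twist": 0,"fingers": 0.1}

```text
clock: 4.9
eef_pos: [651.4, 234.1, 129.7]
tool_rot: [-3.141, -0.004, 0.469]
force: [-1.4, 1.0, 5.9]
width: 14.3
gripper_force: 58.5
```

```bash
python3 plan.py 649 235 127 27 1; cat > px.py <<'E'
E
python3 - <<'E'
from h import *
d=cam('scene'); e=cam('wrist')
cv2.imwrite('pics/g1.png',np.hstack([cv2.resize(d['color'][100:220,160:300],(420,360),interpolation=cv2.INTER_CUBIC),cv2.resize(e['color'],(380,360))]))
E
```

```text
pos [651.4 234.1 129.7] yaw 26.88 dyaw 0.12 f [-1.4  1.   5.9] w 14.3 t 4.9
tx -0.0059 ty -0.0062 tz 0.0091 tw -0.0006
```

View pics/g1.png

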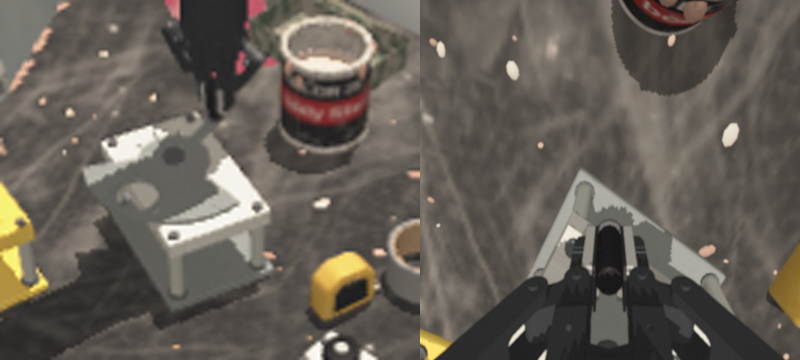

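The picture shows the post held between the pads, with the lever still at its closed stop. I swing it 59° along the arc.

Call:
carry_out:
  moves:
    - {"tx": -0.0015,"ty": -0.03,"tz": 0,"twist": -0.0328,"fingers": 0.1}
    - {"tx": -0.0015,"ty": -0.03,"tz": 0,"twist": -0.0328,"fingers": 0.1}
    - {"tx": -0.0015,"ty": -0.03,"tz": 0,"twist": -0.0328,"fingers": 0.1}
    - {"tx": -0.0015,"ty": -0.03,"tz": 0,"twist": -0.0328,"fingers": 0.1}
    - {"tx": -0.0015,"ty": -0.03,"tz": 0,"twist": -0.0328,"fingers": 0.1}
    - {"tx": -0.0015,"ty": -0.03,"tz": 0,"twist": -0.0328,"fingers": 0.1}
    - {"tx": -0.0015,"ty": -0.03,"tz": 0,"twist": -0.0328,"fingers": 0.1}
    - {"tx": -0.0015,"ty": -0.03,"tz": 0,"twist": -0.0328,"fingers": 0.1}
    - {"tx": -0.0015,"ty": -0.03,"tz": 0,"twist": -0.0328,"fingers": 0.1}
    - {"tx": -0.0015,"ty": -0.03,"tz": 0,"twist": -0.0328,"fingers": 0.1}
    - {"tx": 0,"ty": 0,"tz": 0,"twist": 0,"fingers": 0.1}
    - {"tx": 0,"ty": 0,"tz": 0,"twist": 0,"fingers": 0.1}

```text
clock: 6.5
eef_pos: [579.7, 283.6, 129.7]
tool_rot: [3.138, -0.005, 1.5]
force: [-1.5, 4.8, 7.4]
width: 14.2
gripper_force: 59.0
```

```bash
python3 - <<'E'
from h import *
s=ctrl.read_state();p=s['eef_pos'];v=p[:2]-[572.3,195.5];print(p,s['tool_rot'],s['force'],np.degrees(np.arctan2(v[1],v[0])),np.hypot(*v))
E
```

```text
[579.68970334 283.56131124 129.73193537] [ 3.13797561 -0.00494833  1.49970532] [-1.47348623  4.75374036  7.38399768] 85.20323788733894 88.37082240726282
```

Call:
carry_out:
  moves:
    - {"tx": 0,"ty": 0,"tz": 0,"twist": 0,"fingers": 0.6}
    - {"tx": 0,"ty": 0,"tz": 0,"twist": 0,"fingers": 0.6}
    - {"tx": 0,"ty": 0,"tz": 0,"twist": 0,"fingers": 0.6}
    - {"tx": 0,"ty": 0,"tz": -0.1,"twist": 0,"fingers": 0.6}
    - {"tx": 0,"ty": 0,"tz": -0.2,"twist": 0,"fingers": 0.8}
    - {"tx": 0,"ty": 0,"tz": -0.2,"twist": 0,"fingers": 1}
    - {"tx": 0,"ty": 0,"tz": -0.1,"twist": 0,"fingers": 1}
    - {"tx": 0,"ty": 0,"tz": 0,"twist": 0,"fingers": 1}
    - {"tx": 0,"ty": 0,"tz": 0,"twist": 0,"fingers": 1}
    - {"tx": 0,"ty": 0,"tz": 0,"twist": 0,"fingers": 1}

```text
clock: 7.75
eef_pos: [577.6, 280.6, 305.3]
tool_rot: [-3.139, 0.002, 1.499]
force: [0.3, 0.3, -0.9]
width: 85.3
gripper_force: 0.0
```

```bash
python3 - <<'E'
from h import *
d=cam('wrist'); im=cv2.resize(d['color'],(800,600),interpolation=cv2.INTER_CUBIC); cv2.imwrite('pics/w2.png',im)
t=cam('top');t=cv2.resize(t['color'][155:215,160:240],(800,600),interpolation=cv2.INTER_CUBIC);cv2.imwrite('pics/t2.png',t)
print(ctrl.read_state()['eef_pos'])
for n,P in [('post148',(579.8,280.2,148)),('pivot',(572.3,195.5,105)),('bore',(566.3,125.8,105)),('bore100',(566.3,125.8,100))]: print(n,(proj(d,P)*1.5625).round())
E
```

```text
[577.88121608 280.70555811 305.69136487]
post148 [[403. 270.]]
pivot [[401. 370.]]
bore [[399. 455.]]
bore100 [[399. 451.]]
```

View pics/w2.png

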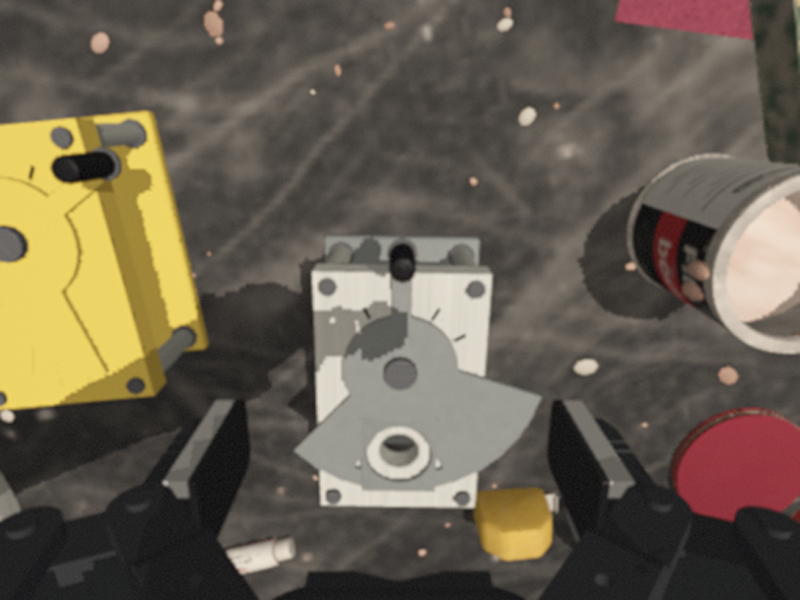

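The wrist view shows the window at (398.5,453) surrounding the bore at (399,451), with the post at (402,265) lying over the long tick. I check this numerically.

```bash
python3 - <<'E'
from h import *
d=cam('wrist'); A=lambda u,v,z: at(d,u/1.5625,v/1.5625,z).round(1)
g=cv2.resize(cv2.cvtColor(d['color'],cv2.COLOR_BGR2GRAY),None,fx=6,fy=6,interpolation=cv2.INTER_CUBIC)
s=6/1.5625; x0,x1,y0,y1=[int(k*s) for k in (350,450,410,495)]
sub=g[y0:y1,x0:x1]
for th in (150,165,180,195):
    cs,_=cv2.findContours((sub>th).astype(np.uint8),cv2.RETR_CCOMP,cv2.CHAIN_APPROX_NONE)
    for c in cs:
        if cv2.contourArea(c)>5000:
            (cx,cy),(a,b),_=cv2.fitEllipse(c); u,v=(cx+x0)/6,(cy+y0)/6
            print(th,round(u*1.5625,1),round(v*1.5625,1),round(a/s),round(b/s),at(d,u,v,105).round(1),at(d,u,v,100).round(1))
print('pivot',A(400,373,105),'scr',A(328,287,100),A(475,290,100),A(333,496,100),A(461,498,100))
E
```

```text
150 399.9 452.2 99 119 [567.5 127.8 105. ] [567.2 124.3 100. ]
150 398.7 450.1 32 38 [566.8 129.7 105. ] [566.5 126.2 100. ]
150 395.6 449.2 71 80 [564.5 130.7 105. ] [564.2 127.2 100. ]
165 399.9 487.7 16 110 [565.2  96.2 105. ] [565.   92.2 100. ]
165 397.9 452.1 53 63 [566. 128. 105.] [565.7 124.5 100. ]
165 398.6 450.2 33 39 [566.7 129.6 105. ] [566.4 126.1 100. ]
180 400.0 488.0 15 111 [565.3  96.  105. ] [565.   91.9 100. ]
180 397.9 452.3 51 62 [566.  127.8 105. ] [565.7 124.3 100. ]
180 398.5 450.3 34 40 [566.6 129.5 105. ] [566.4 126.  100. ]
195 399.8 488.3 13 114 [565.1  95.6 105. ] [564.9  91.6 100. ]
195 397.9 452.5 50 60 [566.  127.7 105. ] [565.7 124.2 100. ]
195 398.5 450.5 35 42 [566.6 129.4 105. ] [566.3 125.9 100. ]
pivot [572.2 193.1 105. ] scr [528.1 258.5 100. ] [627.1 249.3 100. ] [512.4  88.2 100. ] [611.8  79.3 100. ]
```

```bash
python3 plan.py 578.5 -264.8 305 85.9 12; python3 plan.py 578.5 -264.8 305 17.8 12
```

```text
pos [578.  280.7 306. ] yaw 85.89 dyaw 0.01 f [ 0.3  0.1 -0.3] w 85.5 t 7.9
tx -0.1511 ty 0.0110 tz 0.0003 tw -0.0000
tx -0.1511 ty 0.0110 tz 0.0003 tw -0.0000
tx -0.1511 ty 0.0110 tz 0.0003 tw -0.0000
tx -0.1511 ty 0.0110 tz 0.0003 tw -0.0000
tx -0.1511 ty 0.0110 tz 0.0003 tw -0.0000
tx -0.1511 ty 0.0110 tz 0.0003 tw -0.0000
tx -0.1511 ty 0.0110 tz 0.0003 tw -0.0000
tx -0.1511 ty 0.0110 tz 0.0003 tw -0.0000
tx -0.1511 ty 0.0110 tz 0.0003 tw -0.0000
tx -0.1511 ty 0.0110 tz 0.0003 tw -0.0000
tx -0.1511 ty 0.0110 tz 0.0003 tw -0.0000
tx -0.1511 ty 0.0110 tz 0.0003 tw -0.0000
pos [578.  280.7 306. ] yaw 85.89 dyaw -68.09 f [ 0.3  0.1 -0.3] w 85.5 t 7.9
tx -0.1511 ty 0.0110 tz 0.0003 tw 0.0315
tx -0.1493 ty 0.0259 tz 0.0003 tw 0.0315
tx -0.1460 ty 0.0405 tz 0.0003 tw 0.0315
tx -0.1413 ty 0.0548 tz 0.0003 tw 0.0315
tx -0.1352 ty 0.0685 tz 0.0003 tw 0.0315
tx -0.1278 ty 0.0815 tz 0.0003 tw 0.0315
tx -0.1191 ty 0.0937 tz 0.0003 tw 0.0315
tx -0.1092 ty 0.1050 tz 0.0003 tw 0.0315
tx -0.0983 ty 0.1153 tz 0.0003 tw 0.0315
tx -0.0864 ty 0.1245 tz 0.0003 tw 0.0315
tx -0.0737 ty 0.1324 tz 0.0003 tw 0.0315
tx -0.0602 ty 0.1390 tz 0.0003 tw 0.0315
```

Call:
carry_out:
  moves:
    - {"tx": -0.151,"ty": 0.011,"tz": 0,"twist": 0,"fingers": 1}
    - {"tx": -0.151,"ty": 0.011,"tz": 0,"twist": 0,"fingers": 1}
    - {"tx": -0.151,"ty": 0.011,"tz": 0,"twist": 0,"fingers": 1}
    - {"tx": -0.151,"ty": 0.011,"tz": 0,"twist": 0,"fingers": 1}
    - {"tx": -0.151,"ty": 0.011,"tz": 0,"twist": 0,"fingers": 1}
    - {"tx": -0.151,"ty": 0.011,"tz": 0,"twist": 0,"fingers": 1}
    - {"tx": -0.151,"ty": 0.011,"tz": 0,"twist": 0,"fingers": 1}
    - {"tx": -0.151,"ty": 0.011,"tz": 0,"twist": 0,"fingers": 1}
    - {"tx": -0.151,"ty": 0.011,"tz": 0,"twist": 0,"fingers": 0.8}
    - {"tx": -0.151,"ty": 0.011,"tz": 0,"twist": 0,"fingers": 0.8}
    - {"tx": -0.151,"ty": 0.011,"tz": 0,"twist": 0,"fingers": 0.8}
    - {"tx": -0.151,"ty": 0.011,"tz": 0,"twist": 0,"fingers": 0.8}

```text
clock: 9.4
eef_pos: [578.8, -265.4, 306.6]
tool_rot: [-3.141, -0.0, 1.499]
force: [0.3, -0.2, 0.6]
width: 68.0
gripper_force: 0.0
```

Call:
carry_out:
  moves:
    - {"tx": 0,"ty": 0,"tz": 0,"twist": 0,"fingers": 0.8}
    - {"tx": 0,"ty": 0,"tz": 0,"twist": 0,"fingers": 0.8}

```text
clock: 9.65
eef_pos: [579.0, -263.4, 306.5]
tool_rot: [-3.141, -0.001, 1.499]
force: [-0.2, 0.8, 0.2]
width: 68.1
gripper_force: 0.0
```

```bash
python3 - <<'E'
from h import *
d=cam('wrist'); im=cv2.resize(d['color'],(800,600),interpolation=cv2.INTER_CUBIC); cv2.imwrite('pics/w3.png',im)
print(ctrl.read_state()['eef_pos'],ctrl.read_state()['tool_rot'])
for P in [(578.5,-264.8,130),(578.5,-264.8,175),(547.9,-169.6,130),(547.9,-169.6,152)]: print((proj(d,P)*1.5625).round())
E
```

```text
[ 579.29922344 -262.58419818  306.58984481] [-3.14099713e+00 -1.50755410e-03  1.50067268e+00]
[[398. 265.]]
[[398. 287.]]
[[330. 101.]]
[[325. 100.]]
```

View pics/w3.png

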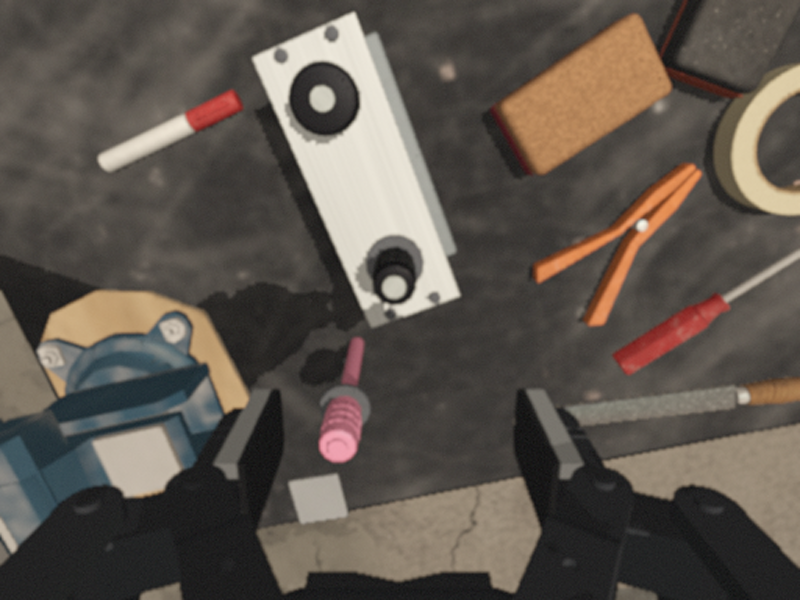

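The wrist view shows the long probe with its grip top at (394,288) and collar around (390,264). The short one is at (323,98), and the standing pink look-alike at (338,445) is clear of the closing line.

```bash
python3 - <<'E'
from h import *
d=cam('wrist'); A=lambda u,v,z: at(d,u/1.5625,v/1.5625,z).round(1)
print(A(394,288,175),A(390,264,130),A(338,445,175), A(323,98,152))
E
python3 plan.py 577 -265 147 86 4
```

```text
[ 576.6 -264.4  175. ] [ 573.9 -263.3  130. ] [ 536.8 -358.4  175. ] [ 547.2 -167.8  152. ]
pos [ 579.4 -262.3  306.8] yaw 86.03 dyaw -0.03 f [-0.   0.1 -0.1] w 68.4 t 9.75
tx -0.0024 ty -0.0019 tz 0.1331 tw 0.0000
tx -0.0024 ty -0.0019 tz 0.1331 tw 0.0000
tx -0.0024 ty -0.0019 tz 0.1331 tw 0.0000
tx -0.0024 ty -0.0019 tz 0.1331 tw 0.0000
```

Call:
carry_out:
  moves:
    - {"tx": -0.004,"ty": -0.004,"tz": 0.12,"twist": 0,"fingers": 0.7}
    - {"tx": -0.004,"ty": -0.004,"tz": 0.12,"twist": 0,"fingers": 0.7}
    - {"tx": 0,"ty": 0,"tz": 0.1,"twist": 0,"fingers": 0.7}
    - {"tx": 0,"ty": 0,"tz": 0.06,"twist": 0,"fingers": 0.7}
    - {"tx": 0,"ty": 0,"tz": 0,"twist": 0,"fingers": 0.7}
    - {"tx": 0,"ty": 0,"tz": 0,"twist": 0,"fingers": 0.7}
    - {"tx": 0,"ty": 0,"tz": 0,"twist": 0,"fingers": 0.7}

```text
clock: 10.62
eef_pos: [577.2, -266.7, 188.4]
tool_rot: [3.139, 0.001, 1.499]
force: [-0.6, -0.6, 0.7]
width: 59.6
gripper_force: 0.0
```

```bash
python3 plan.py 577 -264.5 147 86 1
```

```text
pos [ 577.2 -266.7  188.4] yaw 85.9 dyaw 0.1 f [-0.6 -0.6  0.7] w 59.6 t 10.625
tx 0.0074 ty -0.0011 tz 0.1381 tw -0.0006
```

Call:
carry_out:
  moves:
    - {"tx": 0.005,"ty": 0,"tz": 0.07,"twist": 0,"fingers": 0.6}
    - {"tx": 0,"ty": 0,"tz": 0.067,"twist": 0,"fingers": 0.6}
    - {"tx": 0,"ty": 0,"tz": 0,"twist": 0,"fingers": 0.6}
    - {"tx": 0,"ty": 0,"tz": 0,"twist": 0,"fingers": 0.6}

```text
clock: 11.12
eef_pos: [577.2, -265.4, 147.2]
tool_rot: [3.14, 0.001, 1.499]
force: [-0.2, 0.5, -0.1]
width: 51.1
gripper_force: 0.0
```

Call:
carry_out:
  moves:
    - {"tx": 0,"ty": 0,"tz": 0,"twist": 0,"fingers": 0.1}
    - {"tx": 0,"ty": 0,"tz": 0,"twist": 0,"fingers": 0.1}
    - {"tx": 0,"ty": 0,"tz": 0,"twist": 0,"fingers": 0.1}
    - {"tx": 0,"ty": 0,"tz": 0,"twist": 0,"fingers": 0.1}
    - {"tx": 0,"ty": 0,"tz": 0,"twist": 0,"fingers": 0.1}

```text
clock: 11.75
eef_pos: [577.0, -265.2, 147.1]
tool_rot: [3.14, 0.0, 1.499]
force: [-1.6, 1.1, 5.6]
width: 22.6
gripper_force: 58.5
```

Call:
carry_out:
  moves:
    - {"tx": 0,"ty": 0,"tz": -0.05,"twist": 0,"fingers": 0.1}
    - {"tx": 0,"ty": 0,"tz": -0.1,"twist": 0,"fingers": 0.1}
    - {"tx": 0,"ty": 0,"tz": -0.1,"twist": 0,"fingers": 0.1}
    - {"tx": 0,"ty": 0,"tz": -0.1,"twist": 0,"fingers": 0.1}
    - {"tx": 0,"ty": 0,"tz": -0.1,"twist": 0,"fingers": 0.1}
    - {"tx": 0,"ty": 0,"tz": -0.1,"twist": 0,"fingers": 0.1}
    - {"tx": 0,"ty": 0,"tz": -0.05,"twist": 0,"fingers": 0.1}
    - {"tx": 0,"ty": 0,"tz": 0,"twist": 0,"fingers": 0.1}
    - {"tx": 0,"ty": 0,"tz": 0,"twist": 0,"fingers": 0.1}

```text
clock: 12.88
eef_pos: [575.9, -264.4, 324.7]
tool_rot: [-3.139, -0.001, 1.499]
force: [-1.1, -0.0, -1.9]
width: 22.5
gripper_force: 58.8
```

```bash
python3 plan.py 566.3 125 325 86 12
```

```text
pos [ 575.9 -264.4  324.7] yaw 85.9 dyaw 0.1 f [-1.1 -0.  -1.9] w 22.5 t 12.875
tx 0.1077 ty -0.0104 tz -0.0001 tw -0.0000
tx 0.1077 ty -0.0104 tz -0.0001 tw -0.0000
tx 0.1077 ty -0.0104 tz -0.0001 tw -0.0000
tx 0.1077 ty -0.0103 tz -0.0001 tw -0.0000
tx 0.1077 ty -0.0103 tz -0.0001 tw -0.0000
tx 0.1077 ty -0.0103 tz -0.0001 tw -0.0000
tx 0.1077 ty -0.0103 tz -0.0001 tw -0.0000
tx 0.1077 ty -0.0103 tz -0.0001 tw -0.0000
tx 0.1077 ty -0.0103 tz -0.0001 tw -0.0000
tx 0.1077 ty -0.0103 tz -0.0001 tw -0.0000
tx 0.1077 ty -0.0102 tz -0.0001 tw -0.0000
tx 0.1077 ty -0.0102 tz -0.0001 tw -0.0000
```

Call:
carry_out:
  moves:
    - {"tx": 0.06,"ty": -0.01,"tz": 0,"twist": 0,"fingers": 0.1}
    - {"tx": 0.11,"ty": -0.01,"tz": 0,"twist": 0,"fingers": 0.1}
    - {"tx": 0.125,"ty": -0.012,"tz": 0,"twist": 0,"fingers": 0.1}
    - {"tx": 0.125,"ty": -0.012,"tz": 0,"twist": 0,"fingers": 0.1}
    - {"tx": 0.125,"ty": -0.012,"tz": 0,"twist": 0,"fingers": 0.1}
    - {"tx": 0.125,"ty": -0.012,"tz": 0,"twist": 0,"fingers": 0.1}
    - {"tx": 0.125,"ty": -0.012,"tz": 0,"twist": 0,"fingers": 0.1}
    - {"tx": 0.125,"ty": -0.012,"tz": 0,"twist": 0,"fingers": 0.1}
    - {"tx": 0.125,"ty": -0.012,"tz": 0,"twist": 0,"fingers": 0.1}
    - {"tx": 0.125,"ty": -0.012,"tz": 0,"twist": 0,"fingers": 0.1}
    - {"tx": 0.08,"ty": -0.008,"tz": 0,"twist": 0,"fingers": 0.1}
    - {"tx": 0.042,"ty": 0,"tz": 0,"twist": 0,"fingers": 0.1}

```text
clock: 14.38
eef_pos: [565.9, 127.3, 325.2]
tool_rot: [-3.14, -0.001, 1.503]
force: [0.0, -0.3, -1.3]
width: 22.5
gripper_force: 58.8
```

Call:
carry_out:
  moves:
    - {"tx": 0,"ty": 0,"tz": 0,"twist": 0,"fingers": 0.1}
    - {"tx": 0,"ty": 0,"tz": 0,"twist": 0,"fingers": 0.1}
    - {"tx": 0,"ty": 0,"tz": 0,"twist": 0,"fingers": 0.1}
    - {"tx": 0,"ty": 0,"tz": 0,"twist": 0,"fingers": 0.1}

```text
clock: 14.88
eef_pos: [567.3, 123.6, 326.1]
tool_rot: [3.142, 0.0, 1.498]
force: [-0.3, 0.1, -1.2]
width: 22.9
gripper_force: 58.8
```

```bash
python3 plan.py 566.3 125 325 86 1; python3 - <<'E'
from h import *
d=cam('wrist'); e=cam('scene')
cv2.imwrite('pics/h1.png',np.hstack([cv2.resize(d['color'][140:384,150:360],(400,465),interpolation=cv2.INTER_CUBIC),cv2.resize(e['color'][60:210,170:300],(400,465),interpolation=cv2.INTER_CUBIC)]))
p=ctrl.read_state()['eef_pos']
w=lambda q:((q-[150,140])*[400/210,465/244]).round(); s=lambda q:((q-[170,60])*[400/130,465/150]+[400,0]).round()
for n,P in [('tip',p-[0,0,132]),('coll',p-[0,0,22]),('bore',(566.3,125,100)),('win',(566.3,125,105))]: print(n,w(proj(d,P)[0]),s(proj(e,P)[0]))
E
```

```text
pos [567.3 123.6 326.1] yaw 85.82 dyaw 0.18 f [-0.3  0.1 -1.2] w 22.9 t 14.875
tx 0.0046 ty -0.0036 tz 0.0036 tw -0.0010
tip [200.  78.] [574. 264.]
coll [201. 200.] [570. 175.]
bore [198.  28.] [575. 332.]
win [198.  30.] [575. 329.]
```

View pics/h1.png

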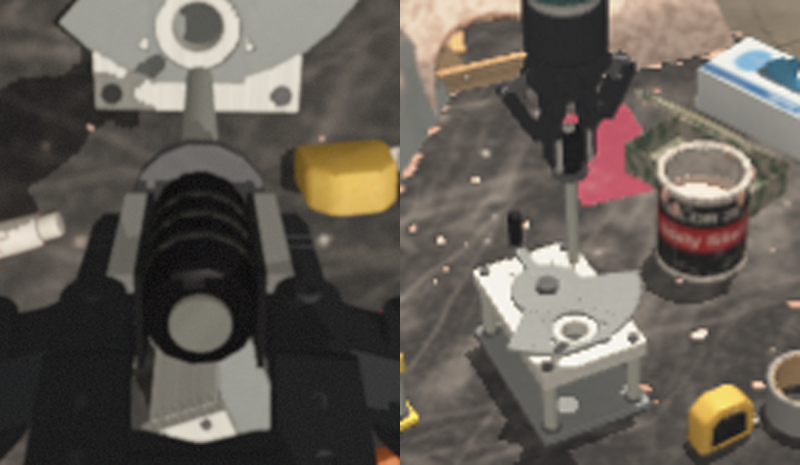

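The wrist and scene crop shows the probe upright with its tip at left panel (201,70) and right panel (572,262). The bore is at left (201,27) and right (577,328), close to the predictions. I lower to just above the shutter and compare tip with bore.

Call:
carry_out:
  moves:
    - {"tx": 0.002,"ty": 0,"tz": 0.05,"twist": 0,"fingers": 0.1}
    - {"tx": 0,"ty": 0,"tz": 0.08,"twist": 0,"fingers": 0.1}
    - {"tx": 0,"ty": 0,"tz": 0.08,"twist": 0,"fingers": 0.1}
    - {"tx": 0,"ty": 0,"tz": 0.03,"twist": 0,"fingers": 0.1}
    - {"tx": 0,"ty": 0,"tz": 0,"twist": 0,"fingers": 0.1}
    - {"tx": 0,"ty": 0,"tz": 0,"twist": 0,"fingers": 0.1}
    - {"tx": 0,"ty": 0,"tz": 0,"twist": 0,"fingers": 0.1}
    - {"tx": 0,"ty": 0,"tz": 0,"twist": 0,"fingers": 0.1}

```text
clock: 15.98
eef_pos: [567.5, 125.1, 254.6]
tool_rot: [3.141, -0.0, 1.499]
force: [-0.2, 0.9, -1.7]
width: 22.6
gripper_force: 58.9
```

```bash
python3 plan.py 566.3 125 325 86 1; python3 - <<'E'
from h import *
d=cam('wrist'); e=cam('scene')
cv2.imwrite('pics/h2.png',np.hstack([cv2.resize(d['color'][130:250,200:300],(400,480),interpolation=cv2.INTER_CUBIC),cv2.resize(e['color'][120:192,200:260],(400,480),interpolation=cv2.INTER_CUBIC)]))
p=ctrl.read_state()['eef_pos']
w=lambda q:((q-[200,130])*4).round(); s=lambda q:((q-[200,120])*[400/60,480/72]+[400,0]).round()
for n,P in [('tip',p-[0,0,132]),('coll',p-[0,0,22]),('bore',(566.3,125,100)),('bore+x5',(571.3,125,100)),('bore+y5',(566.3,130,100))]: print(n,w(proj(d,P)[0]),s(proj(e,P)[0]))
E
```

```text
pos [567.5 125.1 254.6] yaw 85.89 dyaw 0.11 f [-0.2  0.9 -1.7] w 22.6 t 15.975
tx -0.0005 ty -0.0040 tz -0.2348 tw -0.0006
tip [219. 206.] [579. 280.]
coll [221. 461.] [572. 102.]
bore [215. 177.] [579. 314.]
bore+x5 [237. 175.] [588. 311.]
bore+y5 [213. 155.] [574. 308.]
```

View pics/h2.png

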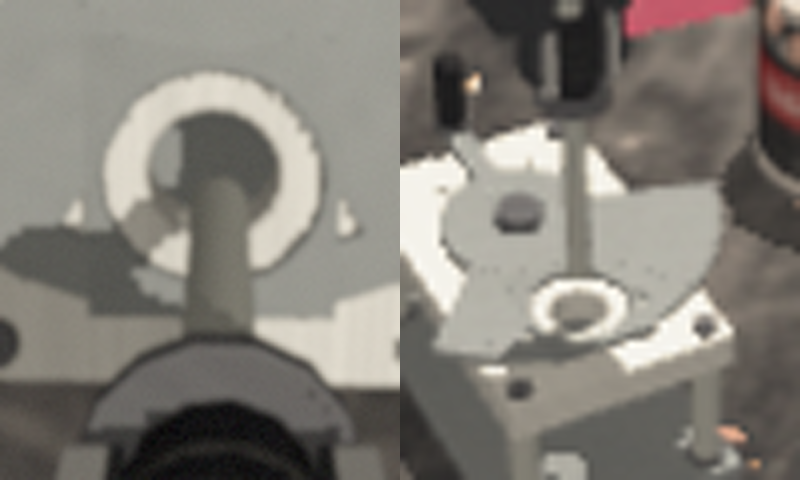

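The crop shows the bore centre at (213.5,171) and the tip axis at (219,200) in the wrist panel, and bore x 574.5 against tip x 578 in the scene panel. Both views agree that the tip must go about 1.6 mm towards -x. I correct that and then lower.

Call:
carry_out:
  moves:
    - {"tx": 0,"ty": -0.0055,"tz": 0,"twist": 0,"fingers": 0.1}
    - {"tx": 0,"ty": 0,"tz": 0,"twist": 0,"fingers": 0.1}
    - {"tx": 0,"ty": 0,"tz": 0.02,"twist": 0,"fingers": 0.1}
    - {"tx": 0,"ty": 0,"tz": 0.03,"twist": 0,"fingers": 0.1}
    - {"tx": 0,"ty": 0,"tz": 0.03,"twist": 0,"fingers": 0.1}
    - {"tx": 0,"ty": 0,"tz": 0.03,"twist": 0,"fingers": 0.1}
    - {"tx": 0,"ty": 0,"tz": 0,"twist": 0,"fingers": 0.1}
    - {"tx": 0,"ty": 0,"tz": 0,"twist": 0,"fingers": 0.1}

```text
clock: 17.08
eef_pos: [565.8, 125.1, 221.1]
tool_rot: [3.141, -0.0, 1.499]
force: [-0.1, 0.2, -1.4]
width: 22.7
gripper_force: 58.9
```

```bash
python3 plan.py 565.9 125.1 182.2 85.9 1
```

```text
pos [565.8 125.1 221.1] yaw 85.89 dyaw 0.01 f [-0.1  0.2 -1.4] w 22.7 t 17.075
tx 0.0000 ty 0.0003 tz 0.1296 tw -0.0001
```

Call:
carry_out:
  moves:
    - {"tx": 0,"ty": 0,"tz": 0.03,"twist": 0,"fingers": 0.1}
    - {"tx": 0,"ty": 0,"tz": 0.03,"twist": 0,"fingers": 0.1}
    - {"tx": 0,"ty": 0,"tz": 0.03,"twist": 0,"fingers": 0.1}
    - {"tx": 0,"ty": 0,"tz": 0.03,"twist": 0,"fingers": 0.1}
    - {"tx": 0,"ty": 0,"tz": 0.01,"twist": 0,"fingers": 0.1}
    - {"tx": 0,"ty": 0,"tz": 0,"twist": 0,"fingers": 0.1}
    - {"tx": 0,"ty": 0,"tz": 0,"twist": 0,"fingers": 0.1}
    - {"tx": 0,"ty": 0,"tz": 0,"twist": 0,"fingers": 0.1}
    - {"tx": 0,"ty": 0,"tz": 0,"twist": 0,"fingers": 0.1}
    - {"tx": 0,"ty": 0,"tz": 0,"twist": 0,"fingers": 0.1}
    - {"tx": 0,"ty": 0,"tz": 0,"twist": 0,"fingers": 0.1}

```text
clock: 18.45
eef_pos: [565.6, 125.1, 182.0]
tool_rot: [3.142, -0.0, 1.499]
force: [0.1, -0.3, -1.4]
width: 23.0
gripper_force: 58.9
```

```bash
python3 plan.py 565.9 125.1 182.2 85.9 1; python3 - <<'E'
from h import *
d=cam('wrist'); e=cam('scene')
cv2.imwrite('pics/h3.png',np.hstack([cv2.resize(d['color'][150:270,200:300],(400,480),interpolation=cv2.INTER_CUBIC),cv2.resize(e['color'][120:216,190:270],(400,480),interpolation=cv2.INTER_CUBIC)]))
p=ctrl.read_state()['eef_pos']
w=lambda q:((q-[200,150])*4).round(); s=lambda q:((q-[190,120])*5+[400,0]).round()
for n,P in [('tip',p-[0,0,132]),('st105',[*p[:2],105]),('coll',p-[0,0,22]),('bore',(565.9,125.1,100))]: print(n,w(proj(d,P)[0]),s(proj(e,P)[0]))
E
```

```text
pos [565.6 125.1 182. ] yaw 85.9 dyaw 0.0 f [ 0.1 -0.3 -1.4] w 23.0 t 18.45
tx -0.0001 ty 0.0010 tz -0.0005 tw -0.0000
tip [221. 126.] [586. 290.]
st105 [222. 224.] [583. 230.]
coll [223. 382.] [580. 167.]
bore [223. 214.] [584. 236.]
```

View pics/h3.png

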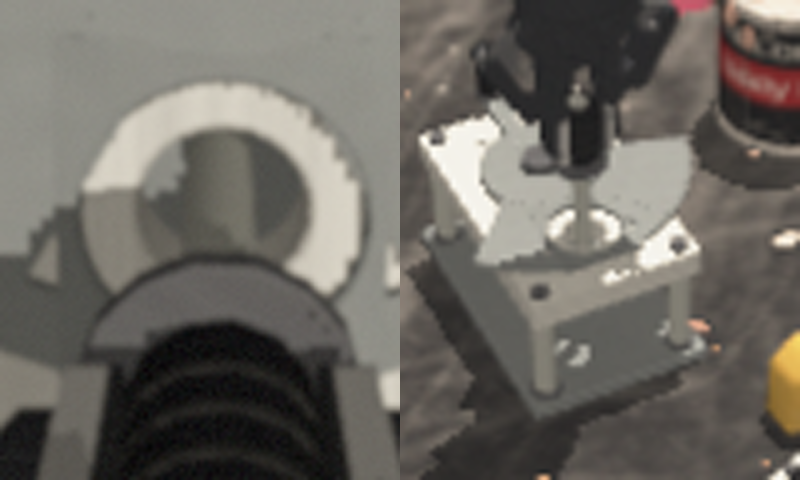

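The picture shows the stem axis at column 221.5 inside the bore centred at 222.5, and both at about x 583 in the scene panel. The forces show nothing beyond the probe's own weight. The tip is at z ≈ 50, which is 30 mm below the plate, so I hand the job in.

```bash
python3 -c "
from cell import job
print(job.finish_job())"
```

```text
the job is handed in; nothing more can be done
None
```

The job is handed in: shutter lever at 60° and released, and the long slim probe held upright and still, within about 1 mm of the bore centre by camera, with about 30 mm of stem below the top plate; it took about 18.5 s of the 66 s.

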